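Load a stone blank into the polisher through its push-push hatch

ROBOT

A 6-joint arm with a two-finger parallel gripper is mounted at the origin on the work surface. World frame = base frame: x ahead of the robot, y to its left, z up, the work surface at z = 0. Lengths are in m, angles in rad, forces in N, time in s.
With the tool pointing down it reaches from about 0.25 to 0.775 m from the base axis. Payload 4 kg.
Tool frame: the origin (TCP) lies midway between the tips of the shut fingers; the grasp point (between the pads) lies 19 mm behind it (manip.pinch_z is the distance from the TCP to the grasp point, in m); z points along the fingers, y is the line along which they close (so a half turn about z gives the same grasp; the last joint's range is limited). The gripper opens to 94 mm and grips with 3 to 60 N. Pads are 16 mm wide; open, the fingers measure 119 mm over their backs; the gripper's body (75 mm by 177 mm) begins 78 mm behind the grasp point.
Start: joints at [1.166, 0.087, 1.371, -0, 1.684, -0.103], TCP at [0.163, 0.525, 0.206] pointing down, gripper open.
Joint ranges: [-3.1, 3.1], [-0.76, 2.03], [0.27, 2.55], [-1.08, 4.22], [0.17, 2.65], [-2.57, 2.57]. Speed limits (rad/s): [2.79, 2.79, 3.14, 3.14, 3.14, 3.14].

INTERFACE

Orientations are given as [roll, pitch, yaw] about the fixed x, y, z axes, in that order (R = Rz(yaw) Ry(pitch) Rx(roll)).
In Python, from workcell import manip gives the robot as it stands. The module is installed in compiled form; this text tells all that it offers.
- The arm moves only by the tool arm_command, never from a script. Its argument "steps" is a list of rows, each a list of 4 numbers: the shift along the tool's x, y, z in units of 25 mm (1.0 is 25 mm), then the turn about the tool's z in units of 6 degrees (1.0 is 6 degrees). In form: [[x, y, z, roll], ...]. A call has 1 to 10 rows; each row shifts and turns the commanded pose from where the row before left it, along the tool's axes as they then stand; what a row does not reach is not made up. A row lasts 1/12 s, in which the tool goes at most 41.7 mm and 7.16 degrees, less where a joint would pass 70% of its speed; a pose out of reach is approached as far as the arm can. A call is refused whole if a number of a shift passes 1 or a number of a turn 1, either way. A call with a gripper value outside its range is refused whole. "fingers" is the finger opening in mm, from 0 to 94, set as the call begins (left out, the last holds). The fingers move at their own pace and stop on an object; "newtons" is the grip in N (left out, the last holds). Time passes only in rows, so rows that do not move let the fingers close. It gives the time, the measured TCP pose, the force, the opening and the grip force at its end, in the units of the state.
- manip.state(): the state, without advancing time (a new reading comes with each control period).
- manip.grab_frame(name): name is "side" or "top"; returns a dict with "image" (480x640x3 uint8, red, green, blue), "fx", "fy", "cx", "cy" (pixels), "position" and "rotation" of the camera in the world. Camera axes: x right, y up, looking along -z (the intrinsics and any distortion apply to the point x, -y, -z); pixel columns grow to the right and rows downward; lengths in m; the calibration is good to about 2 mm. A picture is of the moment at which its call begins. There is no depth.
- manip.job_done(): hands the job in; it is judged then, once.
Trained networks look in a picture, given as the dict that the camera call returned (one of the last four; its "shot" number tells which), for a name from the list of things; names that differ only in an ending like _2 or _b are one class to them, and where a whole thing is asked for, a point or a joint stands for the part that bears it (a point fixed in the world has none). Each returns a list of dicts, best first, with "conf" (0 to 1); they miss things now and then, are a little off and sometimes report something else, mostly with a low value. They report only what shows in the picture. A call takes as long as a camera call. They do not tell look-alikes from the thing itself.
- manip.look_for(picture, query): "location" ([x, y, z] in m, in the coordinates of the camera as it stood for that picture, good to about 4 mm: the middle of the surface that is visible of it).
- manip.tip_of(picture, query): "location" ([x, y, z] in m, in the coordinates of the camera as it stood for that picture, good to about 4 mm: a listed point, or the origin of a listed thing).
The state is a dict: "t": time; "joint_pos": joint angles; "qd": joint speeds; "tau": joint torques, N m; "tool_pos": TCP position; "tcp_rot": TCP orientation; "ft_force": force on the tool from outside, world axes, zero at the start; "torque": the same for the moment, N m; "gripper_width": opening from 0.0 (shut) to 1.0 (fully open); "gripper_force": force on a finger pad.
Only numpy, scipy, OpenCV 4.12 (cv2) and the standard library are available. Lean on these libraries where they do the work, as an engineer would, in place of code of your own. Each camera call takes 0.05 s, during which the arm holds its last target. There are 200 camera calls.

TASK

Press the polisher's sprung hatch once so that its push-push latch lets go and it swings up, lay the round stone blank flat in the round nest inside, then swing the hatch down and press it until it latches shut again. Press gently, by feel: the robot must never load the polisher or its hatch with more than 20 N. Leave the square and the long blank where they lie in the tray.

Things in the scene. Friction and masses are not known exactly. Their poses are not given: they have to be found in the camera images.
- polisher: bench-top polisher, fixed: green steel case 220 (x) x 240 (y) x 110 mm high; origin at the centre of its underside, z up, front (black dial, grille) at -x. In its top, under the hatch, an open well: x -64 to 64 mm, y -36 to 64 mm in this frame (the latch is at y -80 to -36 mm), floor 50 mm below the case top. When loaded with over 20 N by the robot it counts as mishandled.
- hatch (a joint): Opening angle of the hatch, rad: 0 latched shut, 2.1 fully open, -0.04 to -0.15 pressed in. Flat bare-steel lid 120 (x) x 131 x 12 mm, its underside 4 mm above the case top when latched. Hinged at its +y edge about the polisher's x; the free -y edge swings up and over to +y. A damped spring (about 4 N at the press spot when shut, 1.5 N when open) opens it in 2 to 3 s once freed.
- free_edge (a point): middle of the hatch's free edge, 137 mm from the hinge line, half way through the lid's thickness; moves with the hatch. A dark steel latch tongue, 32 x 12 mm, stands 48 mm out of the hatch's inner face, 13 mm from this edge; with the hatch open it points over the well, so keep the gripper clear of it.
- latch_bay (a point): fixed point above the push-push latch, level with the case top. Pressing the hatch to the latch's firm stop and letting it come up frees it if shut, latches it at 0 if open. The stop lies 4 to 17 mm below the latched position, differs each start, can only be felt: pressed slowly, the push stays under 8 N before it, then it turns rigid. Short of it nothing happens.
- press_spot (a point): point on the top face of the hatch, marked by a flat dark round spot 26 mm across, on the middle line, 112 mm from the hinge and 25 mm from the free edge; moves with the hatch; 16 mm above the case top when latched. Axes as the polisher's when shut.
- hinge_line (a point): middle of the hatch's hinge line, fixed on the polisher at y +67 mm, 120 mm above the table, midway through the lid's 12 mm thickness; hinge runs along x of this frame (axes as the polisher's).
- nest (a point): centre of the bottom of the round nest in the well (60 mm above the table): a flat black rubber plate 88 x 88 x 4 mm with a 56 mm hole, in which the blank lies. 53 mm from the hinge line towards -y.
- tray: fixed shallow wooden tray 130 (x) x 270 (y) mm, rim 14 mm high, floor 6 mm above the table; origin at the centre of its underside. Three grey-brown stone blanks lie on its floor in a row along y, about 80 mm apart, in any order.
- round_blank: the blank to load: a round stone disc 40 mm across, 18 mm thick, about 55 g; origin at the centre of its underside, z up.
- square_blank: square stone block 34 x 34 x 18 mm, not wanted; origin at the centre of its underside.
- long_blank: oblong stone block 60 (x) x 24 (y) x 18 mm, not wanted; origin at the centre of its underside.
Things that resemble listed ones, but are neither listed nor needed, are in the scene too. What is shaped like the round_blank but blue or turquoise is not meant.

How it is judged:
On the way, in this order (a step that is already met when the one before it is completed fails the run):
1. the hatch has been freed and stands open (value of joint hatch above 1.5 rad), for 0.2 s.
2. with the hatch open, the round blank lies flat in the nest, let go (value of joint hatch above 1 rad and horizontal distance between round_blank and nest below 0.012 m and z of round_blank in the frame of nest below 0.004 m and angle between round_blank's own z axis and vertical below 0.15 rad and contact force between round_blank and the fingers below 0.05 N), for 0.2 s.
At the end, for the whole second after the job is handed in: the hatch is latched shut (within 0.02 rad of 0) with nothing holding it, and the round blank lies still and flat (within 0.15 rad) in the nest, its centre within 12 mm of the nest's centre and its underside less than 4 mm above the nest's bottom (value of joint hatch between -0.02 and 0.02 rad and horizontal distance between round_blank and nest below 0.012 m and z of round_blank in the frame of nest below 0.004 m and angle between round_blank's own z axis and vertical below 0.15 rad and linear speed of round_blank below 0.02 m/s); the robot touches nothing.
It fails at once if the robot loads the polisher or its hatch with more than 20 N (contact force between polisher and the arm above 20 N or contact force between polisher and the fingers above 20 N).
It fails at once if the square or the long blank is moved more than 25 mm (distance of any of square_blank, long_blank from where it was at the start of the episode above 0.025 m).
It also fails if it takes over 72 s, if anything falls off the work surface, if the arm or the gripper's body presses on something with over 40 N, if the wrist force passes 120 N, or if a joint passes its speed limit or range.

## Working session

There is one attempt and no reset: what is moved stays moved. The work goes in short steps, Python scripts to look and compute and a tool call to move; the robot and the scene stay as the last step left them, time stands still between calls to the robot, and variables do not carry over. Pictures are saved under pics/ and viewed, at most 10 in all, crops included, and the job is handed in when it is done.

Besides the shell and the picture viewer there is one more tool, called after "Request:" by a JSON object that holds its "api" and its "payload". arm_command: Moves the arm, as the interface text tells. Its arguments: {"type":"object","properties":{"steps":{"type":"array"},"fingers":{"type":"number"},"newtons":{"type":"number"}},"required":["steps"]}

```bash
mkdir -p pics; cat > h.py <<'E'
import numpy as np, cv2
from workcell import manip
def w(p,l): return np.array(p["position"])+np.array(p["rotation"])@np.array(l)
def shot(n,f):
    p=manip.grab_frame(n); cv2.imwrite("pics/"+f,p["image"][:,:,::-1]); return p
E
python3 - <<'E'
from h import *
np.set_printoptions(precision=4,suppress=True)
print(manip.state())
for n in("top","side"):
    p=shot(n,n+"0.png"); print(n,p["position"],p["rotation"],p["fx"],p["cx"],p["cy"],p.keys())
    for q in("polisher","press_spot","free_edge","hinge_line","latch_bay","nest","tray","round_blank","square_blank","long_blank"):
        r=manip.tip_of(p,q); print(q,[(round(d["conf"],2),w(p,d["location"])) for d in r[:3]])
    r=manip.look_for(p,"round_blank"); print("look",[(round(d["conf"],2),w(p,d["location"])) for d in r[:3]])
E
```

```text
{'t': 0.0, 'joint_pos': array([ 1.1659,  0.0879,  1.3722, -0.    ,  1.6836, -0.1031]), 'qd': array([ 0.0003,  0.001 ,  0.0009,  0.001 , -0.0012, -0.0003]), 'tau': array([ -0.0014, -34.0175, -30.243 ,   0.0716,   0.0329,  -0.0002]), 'tool_pos': array([0.1633, 0.5246, 0.2043]), 'tcp_rot': array([-3.1394, -0.0002,  2.8398]), 'ft_force': array([0.0468, 0.2375, 0.2213]), 'torque': array([-0.0171, -0.0194, -0.029 ]), 'gripper_force': 0.0, 'gripper_width': 0.9970157251128339}
top [ 0.3203 -0.0491  1.1232] [ 0.1746 -0.0016 -1.5904] 583.8506316087777 325.01485399176994 241.48413878036686 dict_keys(['image', 'fx', 'fy', 'cx', 'cy', 'position', 'rotation', 'shot'])
polisher [(0.9, array([2.0921, 1.7227, 2.8949]))]
press_spot [(0.6, array([1.9023, 1.5329, 2.7052]))]
free_edge [(0.75, array([1.91  , 1.5406, 2.7129])), (0.61, array([2.1723, 1.8029, 2.9751]))]
hinge_line [(0.58, array([1.8912, 1.5218, 2.694 ]))]
latch_bay [(0.88, array([1.9342, 1.5648, 2.7371]))]
nest []
tray [(0.65, array([2.1717, 1.8022, 2.9745]))]
round_blank [(0.83, array([2.1288, 1.7594, 2.9316])), (0.8, array([2.1538, 1.7844,
[... 663 characters left out ...]
 3.8114, 4.0568])), (0.66, array([4.4803, 4.9019, 5.1473])), (0.53, array([4.63  , 5.0516, 5.2971]))]
latch_bay [(0.98, array([3.6676, 4.0892, 4.3346])), (0.23, array([4.6296, 5.0512, 5.2967]))]
nest []
tray [(0.75, array([4.6392, 5.0608, 5.3063])), (0.45, array([4.8078, 5.2294, 5.4749]))]
round_blank [(0.63, array([4.5574, 4.979 , 5.2245])), (0.6, array([4.6771, 5.0987, 5.3442])), (0.5, array([4.6289, 5.0505, 5.296 ]))]
square_blank [(0.79, array([4.4658, 4.8874, 5.1329]))]
long_blank [(0.8, array([4.8096, 5.2312, 5.4767])), (0.22, array([4.6276, 5.0492, 5.2947]))]
look [(0.62, array([4.6249, 5.0465, 5.292 ])), (0.5, array([4.5003, 4.9219, 5.1674])), (0.48, array([4.5755, 4.9971, 5.2426]))]
```

```bash
cat > h.py <<'E'
import numpy as np, cv2
from scipy.spatial.transform import Rotation as Ro
from workcell import manip
np.set_printoptions(precision=4,suppress=True)
def rot(p): return Ro.from_euler("xyz",p["rotation"]).as_matrix()
def w(p,l): return np.array(p["position"])+rot(p)@np.array(l)
def proj(p,X):
    c=rot(p).T@(np.array(X)-p["position"]); return np.array([p["cx"]+p["fx"]*c[0]/-c[2],p["cy"]+p["fy"]*-c[1]/-c[2]])
def ray(p,u,v):
    d=rot(p)@np.array([(u-p["cx"])/p["fx"],-(v-p["cy"])/p["fy"],-1]); return np.array(p["position"]),d/np.linalg.norm(d)
def atz(p,u,v,z):
    o,d=ray(p,u,v); return o+d*(z-o[2])/d[2]
def tri(*rs):
    A=0;b=0
    for o,d in rs:
        M=np.eye(3)-np.outer(d,d); A=A+M; b=b+M@o
    X=np.linalg.solve(A,b); return X,[np.linalg.norm(np.cross(X-o,d)) for o,d in rs]
def shot(n,f):
    p=manip.grab_frame(n); cv2.imwrite("pics/"+f,p["image"][:,:,::-1]); return p
E
python3 - <<'E'
from h import *
for n in("top","side"):
    p=shot(n,n+"1.png"); print(n)
    for q in("polisher","press_spot","free_edge","hinge_line","latch_bay","tray","round_blank","square_blank","long_blank"):
        r=manip.tip_of(p,q); print(q,[(round(d["conf"],2),w(p,d["location"]),proj(p,w(p,d["location"])).round()) for d in r[:3]])
E
```

```text
top
polisher [(0.83, array([ 0.5264,  0.1487, -0.0011]), array([221., 240.]))]
press_spot [(0.62, array([0.5107, 0.1055, 0.1259]), array([233., 235.])), (0.42, array([0.5287, 0.215 , 0.124 ]), array([170., 226.]))]
free_edge [(0.71, array([0.5091, 0.0817, 0.1217]), array([247., 236.]))]
hinge_line [(0.97, array([0.53  , 0.2207, 0.1248]), array([167., 225.]))]
latch_bay [(0.59, array([0.5058, 0.0944, 0.1129]), array([240., 239.]))]
tray [(0.82, array([ 0.5145, -0.2623, -0.0014]), array([431., 242.]))]
round_blank [(0.82, array([ 0.3801, -0.3596,  0.0031]), array([486., 309.])), (0.8, array([ 0.5103, -0.2611,  0.0078]), array([431., 243.])), (0.76, array([ 0.3758, -0.2536,  0.0036]), array([431., 313.]))]
square_blank [(0.76, array([ 0.5355, -0.1834,  0.0046]), array([391., 231.]))]
long_blank [(0.72, array([ 0.5052, -0.3476,  0.0077]), array([476., 245.]))]
side
polisher []
press_spot [(0.62, array([0.5155, 0.1072, 0.1289]), array([296., 283.]))]
free_edge [(0.61, array([0.5115, 0.0807, 0.1221]), array([301., 276.]))]
hinge_line [(0.63, array([0.5258, 0.215 , 0.122 ]), array([278., 329.]))]
latch_bay [(0.96, array([0.5142, 0.0936, 0.1088]), array([299., 284.]))]
tray [(0.71, array([ 0.5177, -0.2605,  0.0001]), array([329., 204.])), (0.3, array([ 0.5077, -0.3494,  0.0072]), array([339., 180.]))]
round_blank [(0.58, array([ 0.372 , -0.3512,  0.0044]), array([389., 188.])), (0.48, array([ 0.37  , -0.2524, -0.003 ]), array([384., 216.])), (0.46, array([ 0.6615, -0.2443,  0.0028]), array([273., 199.]))]
square_blank [(0.45, array([ 0.5362, -0.1863,  0.0034]), array([316., 222.]))]
long_blank [(0.74, array([ 0.5345, -0.1849,  0.0049]), array([316., 222.])), (0.49, array([0.5253, 0.1521, 0.0012]), array([288., 336.]))]
```

View pics/top0.png

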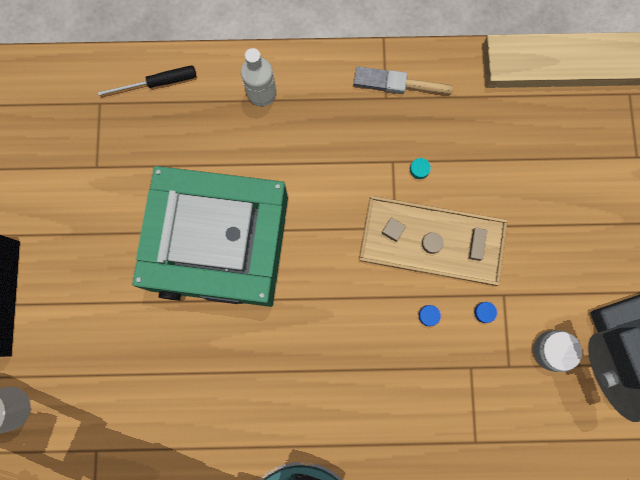

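View pics/side0.png

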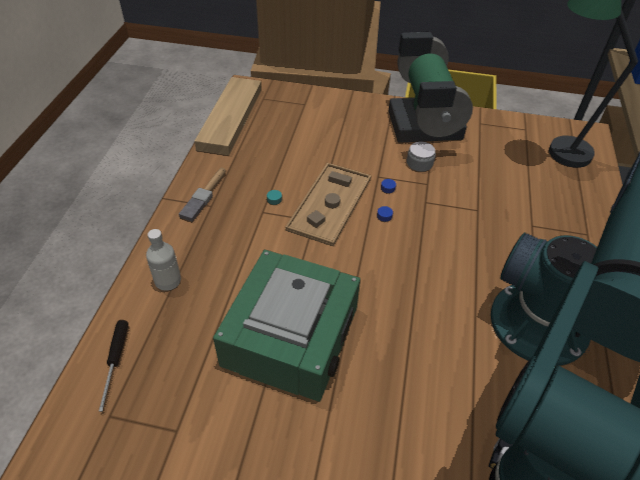

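```bash
python3 - <<'E'
from h import *
def blob(im,c,r,f):
    u,v=c; sub=im[v-r:v+r,u-r:u+r]; m=f(sub).astype(np.uint8)
    n,l,s,ce=cv2.connectedComponentsWithStats(m)
    k=min(range(1,n),key=lambda i:np.linalg.norm(ce[i]-r)-min(s[i,4],50)); return ce[k]+[u-r,v-r],s[k]
P={n:manip.grab_frame(n) for n in("top","side")}
hsv=lambda s:cv2.cvtColor(s,cv2.COLOR_RGB2HSV)
for nm,cs,f in(("spot",((233,234),(298,284)),lambda s:hsv(s)[...,2]<90),
   ("blank",((432,242),(332,200)),lambda s:hsv(s)[...,1]<90)):
    rs=[]
    for (n,p),c in zip(P.items(),cs):
        b,s=blob(p["image"],c,17,f); print(nm,n,b,s); rs.append(ray(p,*b))
    print(nm,*tri(*rs))
acc={}
for k in range(4):
  for n in("top","side"):
    p=P[n]
    for q in("free_edge","hinge_line"):
        for d in manip.tip_of(p,q)[:1]: acc.setdefault((q,n),[]).append(w(p,d["location"]))
for k,v in acc.items(): print(k,np.array(v))
for n,c in(("top",(225,235)),("side",(290,320))):
    im=P[n]["image"]; u,v=c; cv2.imwrite(f"pics/c_{n}.png",cv2.resize(im[v-90:v+90,u-110:u+110,::-1],None,fx=3.5,fy=3.3,interpolation=cv2.INTER_CUBIC)) 
E
```

```text
spot top [247.9492 240.5085] [30  9  4 25 59]
spot side [297.7843 283.598 ] [ 11  12  13  10 102]
spot [0.5122 0.0835 0.0958] [np.float64(0.006203890896406818), np.float64(0.006203890896406915)]
blank top [432.4565 242.3179] [  7   7  22  22 368]
blank side [331.9948 199.8912] [ 10  10  16  15 193]
blank [ 0.5096 -0.2616  0.0155] [np.float64(0.0003491421379906029), np.float64(0.0003491421379907738)]
('free_edge', 'top') [[0.5069 0.0823 0.1246]
 [0.5069 0.0823 0.1246]
 [0.5069 0.0823 0.1246]
 [0.5069 0.0823 0.1246]]
('hinge_line', 'top') [[0.528  0.2166 0.1213]
 [0.528  0.2166 0.1213]
 [0.528  0.2166 0.1213]
 [0.528  0.2166 0.1213]]
('free_edge', 'side') [[0.514  0.0817 0.1216]
 [0.514  0.0817 0.1216]
 [0.514  0.0817 0.1216]
 [0.514  0.0817 0.1216]]
('hinge_line', 'side') [[0.5302 0.216  0.1196]
 [0.5302 0.216  0.1196]
 [0.5302 0.216  0.1196]
 [0.5302 0.216  0.1196]]
```

```bash
python3 - <<'E'
from h import *
p=manip.grab_frame("top");q=manip.grab_frame("side")
im=p["image"][220:250,220:244]; m=cv2.cvtColor(im,cv2.COLOR_RGB2HSV)[...,2]<90
n,l,s,ce=cv2.connectedComponentsWithStats(m.astype(np.uint8)); 
k=1+np.argmin([np.linalg.norm(c-[13,14]) for c in ce[1:]]);c=ce[k]+[220,220];print(c,s[k])
print(tri(ray(p,*c),ray(q,297.8,283.6)),atz(p,*c,.126),atz(q,297.8,283.6,.126))
for n,pp in(("t",p),("s",q)):
  for a in("free_edge","hinge_line"): print(n,a,[w(pp,d["location"]) for d in manip.tip_of(pp,a)[:1]])
s=manip.state();print(s["t"],s["tool_pos"],s["tcp_rot"],s["ft_force"])
E
```

```text
Traceback (most recent call last):
ValueError: attempt to get argmin of an empty sequence
```

```bash
python3 - <<'E'
from h import *
p=manip.grab_frame("top");q=manip.grab_frame("side")
im=p["image"][220:250,220:246]; v=cv2.cvtColor(im,cv2.COLOR_RGB2HSV)[...,2]; print(v[14])
m=v<125
n,l,s,ce=cv2.connectedComponentsWithStats(m.astype(np.uint8)); 
k=1+np.argmin([np.linalg.norm(c-[13,14]) for c in ce[1:]]);c=ce[k]+[220,220];print(c,s[k])
print(tri(ray(p,*c),ray(q,297.8,283.6)),atz(p,*c,.126),atz(q,297.8,283.6,.126))
for n,pp in(("t",p),("s",q)):
  for a in("free_edge","hinge_line"): print(n,a,[w(pp,d["location"]) for d in manip.tip_of(pp,a)[:1]])
s=manip.state();print(s["t"],s["tool_pos"],s["tcp_rot"],s["ft_force"])
E
```

```text
[191 191 191 193 194 162 100 102  99 100  99  99 102 100 102 103 104 103
 101 103 163 195 196 196 196 193]
[232.5521 233.4663] [  6   7  14  14 163]
(array([0.513 , 0.1061, 0.1271]), [np.float64(0.0002209904920571103), np.float64(0.00022099049205695436)]) [0.5134 0.1063 0.126 ] [0.513  0.1053 0.126 ]
t free_edge [array([0.5082, 0.0802, 0.1238])]
t hinge_line [array([0.5274, 0.2203, 0.1219])]
s free_edge [array([0.5137, 0.0792, 0.1217])]
s hinge_line [array([0.527 , 0.2218, 0.1188])]
3.5 [0.1635 0.5252 0.2055] [ 3.1415 -0.      2.8398] [ 0.0083 -0.5502 -0.0159]
```

Request:
{"api": "arm_command", "payload": {"steps": [[-0.92,-0.59,0,0],[-0.92,-0.59,0,0],[-0.92,-0.59,0,0],[-0.92,-0.59,0,0],[-0.92,-0.59,0,0],[-0.92,-0.59,0,0],[-0.92,-0.59,0,0],[-0.92,-0.59,0,0],[-0.92,-0.59,0,0],[-0.92,-0.59,0,0]], "fingers": 0, "newtons": 20}}

```text
t: 4.33
tool_pos: [0.3399, 0.3149, 0.2057]
tcp_rot: [3.141, 0.0, 2.84]
ft_force: [0.6, 0.6, 0.0]
gripper_width: 0.323
gripper_force: 0.0
```

Request:
{"api": "arm_command", "payload": {"steps": [[-0.92,-0.59,0,0],[-0.92,-0.59,0,0],[-0.92,-0.59,0,0],[-0.92,-0.59,0,0],[-0.92,-0.59,0,0],[-0.92,-0.59,0,0],[-0.92,-0.59,0,0],[-0.92,-0.59,0,0],[-0.92,-0.59,0,0],[-0.92,-0.59,0,0]]}}

```text
t: 5.17
tool_pos: [0.5158, 0.1056, 0.2056]
tcp_rot: [3.141, 0.0, 2.84]
ft_force: [-1.0, 0.2, 0.8]
gripper_width: 0.004
gripper_force: 0.0
```

Request:
{"api": "arm_command", "payload": {"steps": [[0,0,0,1],[0,0,0,1],[0,0,0,1],[0,0,0,1],[0,0,0,1],[0,0,0,1],[0,0,0,1],[0,0,0,1],[0,0,0,1],[0,0,0,1]]}}

```text
t: 6.0
tool_pos: [0.515, 0.1068, 0.2055]
tcp_rot: [3.142, -0.0, 1.787]
ft_force: [0.4, 0.2, 0.5]
gripper_width: 0.008
gripper_force: 0.0
```

Request:
{"api": "arm_command", "payload": {"steps": [[0,0,0,1],[0,0,0,1],[0,0,0,1],[0,0,0,0.4],[0,0,0,0],[0,0,0,0]]}}

```text
t: 6.5
tool_pos: [0.515, 0.1068, 0.2055]
tcp_rot: [3.142, -0.0, 1.438]
ft_force: [-0.2, -0.3, -0.6]
gripper_width: 0.003
gripper_force: 0.0
```

Request:
{"api": "arm_command", "payload": {"steps": [[-0.04,-0.08,0.9,0],[0,0,0.9,0],[0,0,0.8,0],[0,0,0.3,0],[0,0,0.08,0],[0,0,0,0]]}}

```text
t: 7.0
tool_pos: [0.5128, 0.1061, 0.1309]
tcp_rot: [-3.141, 0.0, 1.437]
ft_force: [-0.3, 0.6, 0.2]
gripper_width: 0.004
gripper_force: 0.0
```

Request:
{"api": "arm_command", "payload": {"steps": [[0,0,0.06,0],[0,0,0.06,0],[0,0,0,0]]}}

```text
t: 7.25
tool_pos: [0.5135, 0.1061, 0.129]
tcp_rot: [3.14, -0.001, 1.437]
ft_force: [-0.5, 0.1, 0.0]
gripper_width: 0.008
gripper_force: 0.0
```

Request:
{"api": "arm_command", "payload": {"steps": [[0,0,0.06,0],[0,0,0.06,0],[0,0,0,0]]}}

```text
t: 7.5
tool_pos: [0.5135, 0.1061, 0.1259]
tcp_rot: [3.14, -0.0, 1.437]
ft_force: [-0.5, 0.2, 3.2]
gripper_width: 0.006
gripper_force: 1.9
```

Request:
{"api": "arm_command", "payload": {"steps": [[0,0,0.04,0],[0,0,0.04,0],[0,0,0,0]]}}

```text
t: 7.75
tool_pos: [0.5134, 0.106, 0.1235]
tcp_rot: [3.14, -0.0, 1.437]
ft_force: [0.8, -0.5, 3.4]
gripper_width: 0.002
gripper_force: 2.1
```

Request:
{"api": "arm_command", "payload": {"steps": [[0,0,0.02,0],[0,0,0.02,0],[0,0,0,0]]}}

```text
t: 8.0
tool_pos: [0.5134, 0.106, 0.1222]
tcp_rot: [3.14, -0.0, 1.436]
ft_force: [1.4, -0.2, 3.3]
gripper_width: 0.004
gripper_force: 2.1
```

Request:
{"api": "arm_command", "payload": {"steps": [[0,0,0.03,0],[0,0,0,0]]}}

```text
t: 8.17
tool_pos: [0.5134, 0.106, 0.1213]
tcp_rot: [3.14, -0.0, 1.436]
ft_force: [1.5, 0.1, 3.9]
gripper_width: -0.001
gripper_force: 2.1
```

Request:
{"api": "arm_command", "payload": {"steps": [[0,0,0.03,0],[0,0,0,0]]}}

```text
t: 8.33
tool_pos: [0.5133, 0.1059, 0.1205]
tcp_rot: [3.141, -0.0, 1.436]
ft_force: [2.2, -0.8, 3.7]
gripper_width: 0.01
gripper_force: 2.1
```

Request:
{"api": "arm_command", "payload": {"steps": [[0,0,0.03,0],[0,0,0,0]]}}

```text
t: 8.5
tool_pos: [0.5133, 0.106, 0.1198]
tcp_rot: [3.141, -0.0, 1.436]
ft_force: [3.4, -0.7, 4.1]
gripper_width: 0.006
gripper_force: 2.1
```

Request:
{"api": "arm_command", "payload": {"steps": [[0,0,0.03,0],[0,0,0,0]]}}

```text
t: 8.67
tool_pos: [0.5133, 0.106, 0.119]
tcp_rot: [3.141, -0.0, 1.436]
ft_force: [3.2, -0.7, 4.8]
gripper_width: 0.003
gripper_force: 2.2
```

Request:
{"api": "arm_command", "payload": {"steps": [[0,0,0.03,0],[0,0,0,0]]}}

```text
t: 8.83
tool_pos: [0.5132, 0.106, 0.1183]
tcp_rot: [3.141, -0.0, 1.436]
ft_force: [3.2, -1.0, 4.8]
gripper_width: 0.009
gripper_force: 2.2
```

Request:
{"api": "arm_command", "payload": {"steps": [[0,0,0.03,0],[0,0,0,0]]}}

```text
t: 9.0
tool_pos: [0.513, 0.106, 0.1174]
tcp_rot: [3.141, -0.0, 1.437]
ft_force: [3.5, -1.2, 4.9]
gripper_width: 0.008
gripper_force: 2.2
```

Request:
{"api": "arm_command", "payload": {"steps": [[0,0,0.03,0],[0,0,0,0]]}}

```text
t: 9.17
tool_pos: [0.5129, 0.1061, 0.1166]
tcp_rot: [3.142, -0.0, 1.437]
ft_force: [4.5, -1.4, 3.9]
gripper_width: 0.004
gripper_force: 2.2
```

Request:
{"api": "arm_command", "payload": {"steps": [[0,0,0.03,0],[0,0,0,0]]}}

```text
t: 9.33
tool_pos: [0.5129, 0.1061, 0.1158]
tcp_rot: [-3.142, -0.0, 1.437]
ft_force: [3.4, -1.6, 4.6]
gripper_width: 0.008
gripper_force: 2.2
```

Request:
{"api": "arm_command", "payload": {"steps": [[0,0,0.03,0],[0,0,0,0]]}}

```text
t: 9.5
tool_pos: [0.5129, 0.1061, 0.1152]
tcp_rot: [3.142, -0.0, 1.437]
ft_force: [2.3, -0.9, 5.6]
gripper_width: 0.003
gripper_force: 2.5
```

Request:
{"api": "arm_command", "payload": {"steps": [[0,0,0.03,0],[0,0,0,0]]}}

```text
t: 9.67
tool_pos: [0.513, 0.1061, 0.115]
tcp_rot: [3.141, -0.0, 1.437]
ft_force: [2.6, -0.7, 6.1]
gripper_width: 0.004
gripper_force: 3.3
```

Request:
{"api": "arm_command", "payload": {"steps": [[0,0,0.03,0],[0,0,0,0]]}}

```text
t: 9.83
tool_pos: [0.513, 0.1061, 0.1148]
tcp_rot: [3.141, -0.0, 1.437]
ft_force: [1.6, -0.5, 8.2]
gripper_width: 0.006
gripper_force: 4.2
```

Request:
{"api": "arm_command", "payload": {"steps": [[0,0,0.03,0],[0,0,0,0]]}}

```text
t: 10.0
tool_pos: [0.5131, 0.1061, 0.1146]
tcp_rot: [3.141, -0.0, 1.437]
ft_force: [2.0, -1.6, 11.2]
gripper_width: 0.005
gripper_force: 5.1
```

Request:
{"api": "arm_command", "payload": {"steps": [[0,0,0.02,0],[0,0,0,0],[0,0,-0.1,0],[0,0,-0.1,0],[0,0,-0.2,0],[0,0,-0.2,0],[0,0,-0.2,0],[0,0,0,0]]}}

```text
t: 10.67
tool_pos: [0.512, 0.1066, 0.1331]
tcp_rot: [-3.139, -0.001, 1.437]
ft_force: [-0.4, 0.3, 4.1]
gripper_width: 0.004
gripper_force: 1.8
```

Request:
{"api": "arm_command", "payload": {"steps": [[-0.8,0.1,-1,0],[-1,0.1,-1,0],[-1,0.1,-0.8,0],[-1,0.1,0,0],[-1,0.1,0,0],[-1,0.2,0,0],[-1,0.2,0,0],[-1,0.2,0,0],[-1,0.2,0,0],[-1,0.2,0,0]]}}

```text
t: 11.5
tool_pos: [0.5159, -0.1424, 0.2007]
tcp_rot: [-3.137, -0.001, 1.437]
ft_force: [0.3, 0.9, 0.1]
gripper_width: 0.004
gripper_force: 0.0
```

Request:
{"api": "arm_command", "payload": {"steps": [[-1,0.1,0.5,0],[-1,0.1,0.8,0],[-1,0.1,0.8,0],[-1,0.1,0.8,0],[-0.8,0,0.8,0],[0,0,0.8,0],[0,0,0.5,0],[0,0,0,0],[0,0,0,0]], "fingers": 62}}

```text
t: 12.25
tool_pos: [0.5102, -0.2608, 0.0762]
tcp_rot: [-3.138, -0.002, 1.437]
ft_force: [0.2, -0.2, -0.2]
gripper_width: 0.607
gripper_force: 0.0
```

```bash
python3 - <<'E'
from h import *
p=shot("top","top2.png"); shot("side","side2.png")
print([(d["conf"],w(p,d["location"])) for d in manip.tip_of(p,"nest")])
print([(d["conf"],w(p,d["location"])) for d in manip.tip_of(p,"free_edge")])
s=manip.state();print(s["t"],s["tool_pos"],s["tcp_rot"],s["gripper_width"])
E
```

```text
[(0.73, array([0.5203, 0.1629, 0.064 ]))]
[(0.65, array([0.5345, 0.2455, 0.2583]))]
12.45 [ 0.5122 -0.2619  0.0793] [3.1388 0.0011 1.4376] 0.6568892137543123
```

View pics/top2.png

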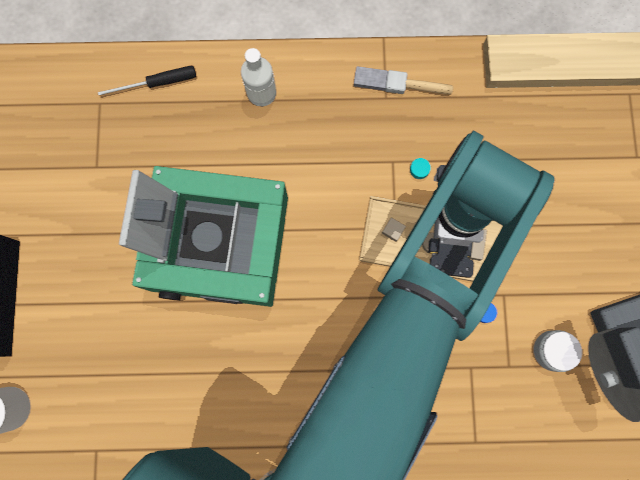

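Request:
{"api": "arm_command", "payload": {"steps": [[0,-0.06,0.7,0],[0,0,0.7,0],[0,0,0.7,0],[0,0,0.35,0],[0,0,0.15,0],[0,0,0,0],[0,0,0,0]]}}

```text
t: 13.03
tool_pos: [0.5104, -0.2621, 0.0136]
tcp_rot: [3.14, 0.001, 1.437]
ft_force: [-0.2, -0.8, -0.1]
gripper_width: 0.661
gripper_force: 0.0
```

```bash
python3 - <<'E'
from h import *
p=manip.grab_frame("top"); q=manip.grab_frame("side")
for d in manip.tip_of(q,"nest"): print("side",w(q,d["location"]))
im=p["image"][210:265,180:235]; v=cv2.cvtColor(im,cv2.COLOR_RGB2GRAY); m=(v>v[27,27]-18)&(v<v[27,27]+18)
n,l,s,ce=cv2.connectedComponentsWithStats(m.astype(np.uint8)); k=l[27,27]; c=ce[k]+[180,210]
print(v[27],c,s[k],atz(p,*c,.060))
s=manip.state();print(s["t"],s["tool_pos"],s["ft_force"],s["gripper_width"])
E
```

```text
side [0.5199 0.1622 0.0603]
[109 108  85  54  58  58  56  54  55  55  47  71 106 115 117 117 114 115
 114 114 118 116 118 116 116 115 118 116 114 117 118 115 116 115 116 116
 117 117 115 115 117 103  69  60  56  59  57  58  57  60 143 201 183  87
  92] [206.672  236.3455] [ 12  12  30  30 683] [0.5217 0.1644 0.06  ]
13.1833 [ 0.5105 -0.2623  0.0139] [-0.4307 -0.5859 -0.2522] 0.659005309289163
```

Request:
{"api": "arm_command", "payload": {"steps": [[0,0,0,0],[0,0,0,0],[0,0,0,0],[0,0,0,0],[0,0,0,0],[0,0,0,0]], "fingers": 0, "newtons": 15}}

```text
t: 13.68
tool_pos: [0.5096, -0.2619, 0.0127]
tcp_rot: [3.142, 0.0, 1.437]
ft_force: [-0.5, 0.6, 1.3]
gripper_width: 0.422
gripper_force: 15.0
```

Request:
{"api": "arm_command", "payload": {"steps": [[0,0,-0.4,0],[0,0,-0.8,0],[0,0,-1,0],[0,0,-1,0],[0,0,-1,0],[0,0,-1,0],[0,0,-1,0],[0,0,0,0]]}}

```text
t: 14.35
tool_pos: [0.5123, -0.2634, 0.1747]
tcp_rot: [3.131, 0.005, 1.437]
ft_force: [1.4, -0.6, 0.3]
gripper_width: 0.421
gripper_force: 15.0
```

Request:
{"api": "arm_command", "payload": {"steps": [[0.5,-0.1,0,0],[1,-0.1,0,0],[1,-0.1,0,0],[1,-0.1,0,0],[1,-0.1,0,0],[1,-0.1,0,0],[1,-0.1,0,0],[1,-0.1,0,0],[1,-0.1,0,0],[1,-0.1,0,0]]}}

```text
t: 15.18
tool_pos: [0.5149, -0.0208, 0.1651]
tcp_rot: [-3.137, -0.001, 1.437]
ft_force: [1.1, 0.0, 0.3]
gripper_width: 0.422
gripper_force: 15.0
```

Request:
{"api": "arm_command", "payload": {"steps": [[1,-0.1,0,0],[1,-0.1,0,0],[1,-0.1,0,0],[1,-0.1,0,0],[1,-0.1,0,0],[1,-0.1,0,0],[1,-0.1,0,0],[0.4,-0.1,0,0],[0,0,0,0],[0,0,0,0]]}}

```text
t: 16.02
tool_pos: [0.5205, 0.1627, 0.1662]
tcp_rot: [-3.139, 0.002, 1.438]
ft_force: [-0.8, -0.6, -1.0]
gripper_width: 0.423
gripper_force: 15.0
```

```bash
python3 - <<'E'
from h import *
q=manip.grab_frame("side"); t=manip.grab_frame("top")
s=manip.state();print(s["t"],s["tool_pos"],s["tcp_rot"],s["gripper_width"])
cv2.imwrite("pics/s3.png",np.vstack([cv2.resize(i[y:y+150,x:x+200,::-1],None,fx=2,fy=2) for i,x,y in((q["image"],190,220),(t["image"],100,160))]))
E
```

```text
16.1167 [0.5212 0.1618 0.1669] [-3.1407  0.001   1.4355] 0.4226747598511547
```

View pics/s3.png

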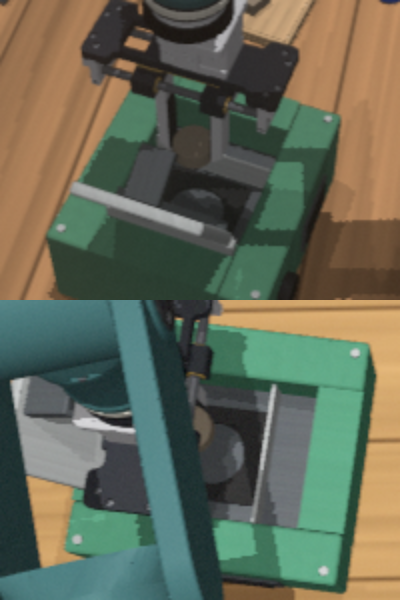

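Request:
{"api": "arm_command", "payload": {"steps": [[0.08,0,0.6,0],[0,0,0.8,0],[0,0,0.8,0],[0,0,0.7,0],[0,0,0.5,0],[0,0,0.3,0],[0,0,0.14,0],[0,0,0,0],[0,0,0,0]]}}

```text
t: 16.87
tool_pos: [0.5225, 0.1648, 0.0724]
tcp_rot: [3.14, -0.001, 1.436]
ft_force: [0.3, 0.1, -0.1]
gripper_width: 0.42
gripper_force: 15.0
```

Request:
{"api": "arm_command", "payload": {"steps": [[-0.02,-0.04,0.06,0],[0,0,0.06,0],[0,0,0,0],[0,0,0,0]]}}

```text
t: 17.2
tool_pos: [0.5209, 0.1646, 0.0688]
tcp_rot: [3.141, -0.0, 1.437]
ft_force: [0.2, 0.1, -1.2]
gripper_width: 0.419
gripper_force: 15.0
```

Descend another 1 mm, release, then rise.

Request:
{"api": "arm_command", "payload": {"steps": [[0,0,0.03,0],[0,0,0,0]]}}

```text
t: 17.37
tool_pos: [0.5208, 0.1646, 0.0678]
tcp_rot: [3.141, -0.0, 1.437]
ft_force: [-0.2, -0.9, -0.7]
gripper_width: 0.422
gripper_force: 15.0
```

Request:
{"api": "arm_command", "payload": {"steps": [[0,0,0,0],[0,0,0,0],[0,0,0,0],[0,0,0,0]], "fingers": 52}}

```text
t: 17.7
tool_pos: [0.5209, 0.1645, 0.0679]
tcp_rot: [3.141, -0.0, 1.437]
ft_force: [0.2, -1.2, 0.5]
gripper_width: 0.552
gripper_force: 0.0
```

Request:
{"api": "arm_command", "payload": {"steps": [[0,0,-0.2,0],[0,0,-0.5,0],[-0.1,0,-1,0],[-0.3,0,-1,0],[-0.5,0,-1,0],[-1,0,-0.5,0],[-1,0,0,0],[-1,0,0,0],[-1,0,0,0],[-0.5,0,0,0]]}}

```text
t: 18.53
tool_pos: [0.5028, 0.0285, 0.1744]
tcp_rot: [3.139, 0.001, 1.435]
ft_force: [0.2, 0.2, -0.1]
gripper_width: 0.554
gripper_force: 0.0
```

```bash
python3 - <<'E'
from h import *
t=manip.grab_frame("top"); q=manip.grab_frame("side")
for p in(t,q):
    for d in manip.tip_of(p,"round_blank")[:5]: print(d["conf"],w(p,d["location"]))
    print("fe",[w(p,d["location"]) for d in manip.tip_of(p,"free_edge")[:2]])
s=manip.state();print(s["t"],s["tool_pos"],s["tcp_rot"],s["gripper_width"])
cv2.imwrite("pics/s4.png",np.vstack([cv2.resize(i[y:y+150,x:x+200,::-1],None,fx=2,fy=2) for i,x,y in((q["image"],190,220),(t["image"],100,160))]))
E
```

```text
0.87 [ 0.6596 -0.2445  0.0028]
0.86 [ 0.3785 -0.358   0.0027]
0.7 [ 0.3749 -0.2475  0.0009]
0.59 [0.5203 0.1662 0.063 ]
fe [array([0.5396, 0.284 , 0.2437]), array([ 0.5192, -0.2633,  0.0006])]
0.68 [ 0.3732 -0.2522 -0.0037]
0.54 [0.5239 0.1632 0.0585]
0.49 [ 0.3733 -0.3519  0.0066]
0.43 [ 0.6608 -0.2426  0.0011]
fe [array([0.5469, 0.2857, 0.236 ])]
18.8333 [0.5029 0.0318 0.1729] [ 3.1415 -0.0008  1.4378] 0.5525767081585803
```

View pics/s4.png

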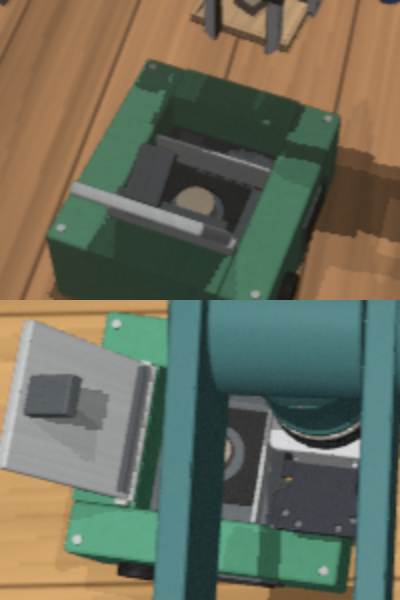

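Request:
{"api": "arm_command", "payload": {"steps": [[0,0,-1,0],[0,0,-1,0],[0,0,-1,0],[0,0,-1,0],[0,0,-1,0],[0,0,-0.2,0],[0,0,0,0],[0,0,0,0]], "fingers": 0}}

```text
t: 19.5
tool_pos: [0.5026, 0.0314, 0.3016]
tcp_rot: [-3.14, -0.0, 1.438]
ft_force: [-0.6, -0.2, -0.3]
gripper_width: 0.024
gripper_force: 0.0
```

Request:
{"api": "arm_command", "payload": {"steps": [[0.7,0,0,0],[1,0,0,0],[1,0,0,0],[1,0,0,0],[1,0,0,0],[1,0,0,0],[1,0,0,0],[1,0,0,0],[1,0,0,0],[1,0,0,0]]}}

```text
t: 20.33
tool_pos: [0.5343, 0.2723, 0.2995]
tcp_rot: [-3.137, 0.002, 1.437]
ft_force: [0.6, -0.5, 0.5]
gripper_width: 0.005
gripper_force: 0.0
```

Request:
{"api": "arm_command", "payload": {"steps": [[1,0,0,0],[1,0,0,0],[1,0,0,0],[0,0,0,0],[0,0,0,0]]}}

```text
t: 20.75
tool_pos: [0.5443, 0.3462, 0.299]
tcp_rot: [-3.137, 0.004, 1.439]
ft_force: [0.5, -1.0, 0.5]
gripper_width: 0.0
gripper_force: 0.0
```

Request:
{"api": "arm_command", "payload": {"steps": [[0,0,0.8,0],[0,0,0.9,0],[0,0,0.9,0],[0,0,0.9,0],[0,0,0.5,0],[0,0,0.15,0],[0,0,0,0],[0,0,0,0]]}}

```text
t: 21.42
tool_pos: [0.5456, 0.3451, 0.2001]
tcp_rot: [3.14, -0.001, 1.436]
ft_force: [0.6, -0.2, 0.6]
gripper_width: 0.003
gripper_force: 0.0
```

Request:
{"api": "arm_command", "payload": {"steps": [[-0.3,0,0,0],[-0.3,0,0,0],[-0.3,0,0,0],[-0.3,0,0,0],[-0.24,0,0,0],[-0.24,0,0,0],[-0.2,0,0,0],[-0.2,0,0,0],[-0.2,0,0,0],[-0.2,0,0,0]]}}

```text
t: 22.25
tool_pos: [0.5373, 0.2846, 0.2003]
tcp_rot: [3.139, -0.003, 1.437]
ft_force: [-0.2, 3.9, 3.4]
gripper_width: 0.005
gripper_force: 2.0
```

Request:
{"api": "arm_command", "payload": {"steps": [[-0.22,0,0,0],[-0.22,0,0,0],[-0.22,0,0,0],[-0.22,0,0,0],[-0.22,0,0,0],[-0.22,0,0,0],[-0.22,0,0,0],[-0.22,0,0,0]]}}

```text
t: 22.92
tool_pos: [0.5308, 0.2395, 0.1987]
tcp_rot: [-3.141, 0.0, 1.436]
ft_force: [0.1, 3.5, 2.3]
gripper_width: 0.007
gripper_force: 1.3
```

Request:
{"api": "arm_command", "payload": {"steps": [[-0.22,0,0,0],[-0.22,0,0,0],[-0.22,0,0,0],[-0.22,0,0,0],[-0.22,0,0,0],[-0.22,0,0,0],[-0.22,0,0,0]]}}

```text
t: 23.5
tool_pos: [0.5253, 0.2026, 0.1976]
tcp_rot: [-3.139, -0.001, 1.437]
ft_force: [-0.1, 6.5, -1.0]
gripper_width: 0.005
gripper_force: 2.4
```

Request:
{"api": "arm_command", "payload": {"steps": [[-0.22,0,0,0],[-0.22,0,0.04,0],[-0.22,0,0.04,0],[-0.22,0,0.04,0],[-0.22,0,0.04,0],[-0.22,0,0.04,0],[-0.22,0,0,0],[-0.22,0,0,0]]}}

```text
t: 24.17
tool_pos: [0.5196, 0.1587, 0.1933]
tcp_rot: [-3.14, -0.001, 1.437]
ft_force: [0.3, 4.9, 0.3]
gripper_width: 0.004
gripper_force: 1.8
```

Request:
{"api": "arm_command", "payload": {"steps": [[-0.2,0,0.1,0],[-0.2,0,0.1,0],[-0.2,0,0.1,0],[-0.2,0,0.1,0],[-0.2,0,0.1,0],[-0.16,0,0.19,0],[-0.16,0,0.19,0],[-0.16,0,0.19,0],[-0.16,0,0.19,0],[-0.14,0,0.19,0]]}}

```text
t: 25.0
tool_pos: [0.514, 0.1139, 0.1574]
tcp_rot: [3.141, 0.0, 1.436]
ft_force: [0.3, 3.0, 3.0]
gripper_width: 0.007
gripper_force: 2.0
```

Request:
{"api": "arm_command", "payload": {"steps": [[-0.06,0,0.16,0],[-0.06,0,0.16,0],[-0.05,0,0.16,0],[-0.05,0,0.12,0],[0,0,0,0]]}}

```text
t: 25.42
tool_pos: [0.5131, 0.1084, 0.1419]
tcp_rot: [-3.141, 0.001, 1.436]
ft_force: [0.4, 2.5, 2.6]
gripper_width: 0.005
gripper_force: 1.5
```

Request:
{"api": "arm_command", "payload": {"steps": [[-0.03,0,0.08,0],[-0.03,0,0.08,0],[-0.03,0,0.08,0],[0,0,0.08,0],[0,0,0.08,0],[0,0,0.08,0],[0,0,0.08,0],[0,0,0.08,0],[0,0,0,0]]}}

```text
t: 26.17
tool_pos: [0.5129, 0.1059, 0.1262]
tcp_rot: [-3.141, 0.002, 1.436]
ft_force: [-1.3, -1.1, 3.7]
gripper_width: 0.006
gripper_force: 1.9
```

Request:
{"api": "arm_command", "payload": {"steps": [[0,0,0.05,0],[0,0,0.05,0],[0,0,0,0]]}}

```text
t: 26.42
tool_pos: [0.5129, 0.1059, 0.124]
tcp_rot: [-3.141, 0.002, 1.436]
ft_force: [-0.9, -3.1, 3.6]
gripper_width: 0.005
gripper_force: 2.1
```

Down towards 0.1165.

Request:
{"api": "arm_command", "payload": {"steps": [[0,0,0.04,0],[0,0,0.04,0],[0,0,0.04,0],[0,0,0.04,0],[0,0,0,0]]}}

```text
t: 26.83
tool_pos: [0.513, 0.1065, 0.12]
tcp_rot: [3.142, 0.0, 1.436]
ft_force: [-0.7, -3.8, 3.5]
gripper_width: 0.005
gripper_force: 2.2
```

Request:
{"api": "arm_command", "payload": {"steps": [[0,0,0.04,0],[0,0,0.04,0],[0,0,0.04,0],[0,0,0,0]]}}

```text
t: 27.17
tool_pos: [0.5131, 0.1067, 0.1171]
tcp_rot: [3.141, 0.0, 1.437]
ft_force: [-0.7, -3.9, 3.7]
gripper_width: 0.001
gripper_force: 2.3
```

Request:
{"api": "arm_command", "payload": {"steps": [[0,0,0.04,0],[0,0,0.03,0],[0,0,0,0]]}}

```text
t: 27.42
tool_pos: [0.5131, 0.1067, 0.1161]
tcp_rot: [3.141, 0.0, 1.437]
ft_force: [-2.2, -4.0, 7.3]
gripper_width: 0.006
gripper_force: 3.6
```

Request:
{"api": "arm_command", "payload": {"steps": [[0,0,0.03,0],[0,0,0,0]]}}

```text
t: 27.58
tool_pos: [0.5132, 0.1067, 0.1159]
tcp_rot: [3.141, -0.0, 1.437]
ft_force: [-2.4, -4.6, 8.2]
gripper_width: 0.006
gripper_force: 4.6
```

Request:
{"api": "arm_command", "payload": {"steps": [[0,0,0.03,0],[0,0,0,0]]}}

```text
t: 27.75
tool_pos: [0.5132, 0.1067, 0.1157]
tcp_rot: [3.14, -0.0, 1.437]
ft_force: [-3.3, -4.6, 11.4]
gripper_width: 0.006
gripper_force: 5.6
```

Request:
{"api": "arm_command", "payload": {"steps": [[0,0,0.01,0],[0,0,0,0],[0,0,-0.1,0],[0,0,-0.1,0],[0,0,-0.2,0],[0,0,-0.2,0],[0,0,-0.2,0],[0,0,0,0]]}}

```text
t: 28.42
tool_pos: [0.5132, 0.1078, 0.1343]
tcp_rot: [3.141, -0.002, 1.437]
ft_force: [-0.4, 0.1, 1.1]
gripper_width: 0.005
gripper_force: 0.0
```

No force now: the hatch stayed latched. Retreat and check.

Request:
{"api": "arm_command", "payload": {"steps": [[0,0,-0.8,0],[0,0,-1,0],[-0.5,0,-1,0],[-1,0,0,0],[-1,0,0,0],[-1,0,0,0],[-1,0,0,0],[-1,0,0,0],[0,0,0,0],[0,0,0,0]]}}

```text
t: 29.25
tool_pos: [0.4943, -0.0297, 0.2031]
tcp_rot: [-3.141, -0.001, 1.435]
ft_force: [0.3, -0.2, -0.6]
gripper_width: 0.004
gripper_force: 0.0
```

```bash
python3 - <<'E'
from h import *
t=manip.grab_frame("top"); q=manip.grab_frame("side")
for p in(t,q): print("fe",[(d["conf"],w(p,d["location"])) for d in manip.tip_of(p,"free_edge")[:2]])
s=manip.state();print(s["t"],s["tool_pos"],s["ft_force"])
cv2.imwrite("pics/s5.png",np.vstack([cv2.resize(i[y:y+150,x:x+200,::-1],None,fx=2,fy=2) for i,x,y in((q["image"],190,220),(t["image"],100,160))]))
E
```

```text
fe [(0.48, array([0.5295, 0.2165, 0.1242]))]
fe [(0.84, array([0.5163, 0.0798, 0.1228]))]
29.45 [ 0.4947 -0.0283  0.2035] [ 0.3433 -0.0916 -0.8551]
```

View pics/s5.png

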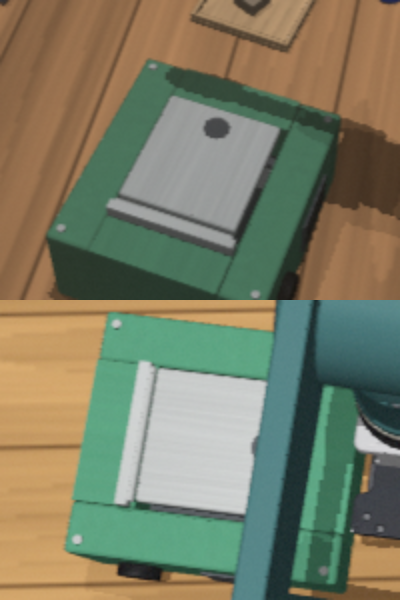

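The picture shows the hatch shut and latched, with the press spot at crop pixel (217,128), and the gripper clear of it.

```bash
python3 -c "
from workcell import manip
print(manip.job_done())"
```

```text
the job is handed in; nothing more can be done
None
```

I opened the hatch with one press, laid the round blank flat in the nest, pressed the hatch until it latched shut again and handed the job in at about 29.5 s; the highest force I read was 11.4 N, and I did not touch the square or long blank.

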